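Open the high-voltage test cage and hold its gate wide

ROBOT

A 6-joint arm with a two-finger parallel gripper is mounted at the origin on a cart in front of the work surface, level with it; the furniture and walls round the work are solid. World frame = base frame: x ahead of the robot, y to its left, z up, the work surface at z = 0. Lengths are in m, angles in rad, forces in N, time in s.
With the tool pointing down it reaches from about 0.2 to 0.875 m from the base axis. Payload 3.4 kg.
Tool frame: the origin (TCP) lies midway between the tips of the shut fingers; the grasp point (between the pads) lies 19 mm behind it; z points along the fingers, y is the line along which they close (so a half turn about z gives the same grasp; the last joint's range is limited). The gripper opens to 94 mm and grips with 3 to 60 N. Pads are 16 mm wide; open, the fingers measure 119 mm over their backs; the gripper's body (75 mm by 177 mm) begins 78 mm behind the grasp point.
Start: joints at [1.193, 0.276, 1.505, -0, 1.361, -0.121], TCP at [0.146, 0.556, 0.171] pointing down, gripper open.
Joint ranges: [-2.89, 2.89], [-0.75, 2.08], [0.22, 2.7], [-1.18, 4.32], [0.11, 2.71], [-2.7, 2.7]. Speed limits (rad/s): [2.57, 2.57, 3.14, 3.14, 3.14, 3.14].

INTERFACE

Orientations are given as a 3x3 rotation matrix whose columns are the frame's x, y, z axes.
In Python, from rig import * gives the robot as it stands. The module is installed in compiled form; this text tells all that it offers.
- The arm moves only by the tool send_rows, never from a script. Its argument "commands" is a list of rows, each a list of 5 numbers: the shift along the tool's x, y, z in mm, then the turn about the tool's z in rad, then the opening, from 0 (shut) to 1 (fully open). In form: [[x, y, z, yaw, jaw], ...]. A call has exactly 8 rows; each row is the pose to reach, as a shift and turn from the pose commanded when the call began, along the tool's axes at that moment; what a row does not reach only later rows make up. A row lasts 1/8 s, in which the tool goes at most 62.5 mm and 10.7 degrees, less where a joint would pass 70% of its speed; a pose out of reach is approached as far as the arm can. A call with a gripper value outside its range is refused whole. The fingers move at their own pace and stop on an object; "force" is the grip in N (left out, the last holds). Time passes only in rows, so rows that repeat a pose let the fingers close, or fill a call up. It gives the time, the measured TCP pose, the force, the opening and the grip force at its end, in the units of the state.
- observe(): the state, without advancing time (a new reading comes with each control period).
- get_image(name): name is "scene" or "top" or "wrist"; returns the picture (384x512x3 uint8, red, green, blue); there is no depth.
- calibration(name): a dict with "K" (3x3 intrinsics, pixels), "R" (3x3) and "t" (3): a world point X has camera coordinates R X + t; the wrist camera has in their place "tool_from_camera" (4x4, takes a point from camera to tool coordinates, whose origin is the TCP and whose axes are the flange's). Camera axes: x right, y down, z forward; pixel columns grow to the right and rows downward; lengths in m; the calibration is good to about 2 mm. The wrist camera is an equidistant fisheye: a pixel r from the principal point sees the ray r / f radians off the axis. A picture is of the moment at which its call begins: read the wrist's pose just before it. calibration takes no time and is no camera call.
- sign_off(): hands the job in; it is judged then, once.
The state is a dict: "time": time; "joints": joint angles; "joint_vel": joint speeds; "effort": joint torques, N m; "tcp_pos": TCP position; "orientation": TCP orientation; "wrist_force": force on the tool from outside, world axes, zero at the start; "torque": the same for the moment, N m; "opening": finger opening in m; "grasp_force": force on a finger pad.
Only numpy, scipy, OpenCV 4.12 (cv2) and the standard library are available. Lean on these libraries where they do the work, as an engineer would, in place of code of your own. Each camera call takes 0.05 s, during which the arm holds its last target. There are 200 camera calls.

TASK

The adapter in the test cage has just been tested at high voltage: first push the discharge plunger down to its stop and keep it there for a full second, then open the cage for your colleague. Squeeze the safety catch on the roof together until it is fully home, then squeeze the catch on top of the gate and swing the gate out past its detent. The gate closes itself, so finish while still holding it wide open with the gripper, about square to the cage front, leaving the adapter in its nest and the other things on the bench where they lie.

Things in the scene. Friction and masses are not known exactly. Their poses are not given: they have to be found in the camera images.
- test_cage: the test cage, fixed to the bench: aluminium frame with clear panes, 130 x 176 x 126 mm (depth, width, height), with a grey discharge bay 130 x 71 mm, as high, on its right-hand side. Origin on the bench under the centre of the framed part; x points from front to back, y to its left seen from the robot, z up. Roof 126 mm above the bench. Gate in the front, mid-plane at x = -71 mm
- plunger_top (a point): centre of the top of the discharge plunger, a black mushroom head 32 mm across on the roof of the bay, 163 mm above the bench when up; moves with it. Press it straight down
- plunger (a joint): how far the plunger is pressed, m: 0 up, 0.010 at its stop; its spring takes 3 N to start and 7 N at the stop, and it springs back up when let go
- safety_tab (a point): on the moving tab of the safety catch, 157 mm above the bench (the height to pinch): a flat upright black tab 16 mm wide (cage x), 8 mm thick, top at 170 mm, on the roof. Squeezed towards its post it slides 14 mm (cage -y) and draws the catch's nose out of the staple behind the gate; it goes stiffly (3 N) and stays where it is left
- safety_post_mid (a point): on the fixed steel post of the safety catch, 10 mm across, as high as the tab, 45 mm to the right (cage -y) of the tab when locked. Over the outer faces 53 mm locked, 39 mm squeezed; the post does not give, so the squeezed pair is centred 15 mm from the post's axis towards the tab. Slide rails reach 134 mm above the bench, the staple (37 mm left of the tab) 143 mm: keep fingertips above 145 mm
- safety_catch (a joint): travel of the safety catch, m: 0 locked, 0.014 fully squeezed home (withdrawn)
- gate_tab (a point): on the moving tab of the gate's catch, 154 mm above the bench: a like black tab, top at 166 mm, on a spring bolt along the top of the gate, 125 mm from the hinge axis. Squeezed 14 mm towards its post (towards the hinge) it draws the bolt out of the keeper on the right-hand jamb; clear after 10 mm. Spring 3 to 6.5 N; springs out if let go: keep it squeezed as the gate starts to move
- gate_post_mid (a point): on the fixed steel post of the gate's catch, 10 mm across, as high as the tab, 80 mm from the hinge axis, 45 mm from the tab. Over the outer faces 53 mm, squeezed home 39 mm and then centred 15 mm from the post's axis towards the tab. Bolt, saddles, keeper beside them reach 136 mm above the bench: keep fingertips above 140 mm. Post and tab turn with the gate
- gate_bolt (a joint): travel of the gate's bolt, m: 0 out (locked when the gate is shut), 0.014 fully squeezed
- gate_hinge (a point): point on the vertical hinge axis of the gate, 126 mm above the bench, at the left front corner of the cage; the detent's cam disc (36 mm across, top at 139 mm) sits on this axis
- gate: the gate: aluminium frame with a clear pane, 10 mm thick, reaching 150 mm from the hinge axis, 36 to 120 mm above the bench. Origin on the hinge axis at bench level; its -y axis points from the hinge along the gate to its free end, its x axis from its outer to its inner face
- gate_swing (a joint): opening angle of the gate, rad: 0 shut, grows as its free end swings out towards the robot (clockwise from above), stop at 1.70. A spring closes it (0.12 N m shut, 0.21 N m at 1.5). A detent at the hinge resists from about 0.5 to 0.85 (up to about 0.4 N m); let go beyond it, the gate falls back to rest on the detent at about 1.16
- unit_under_test: the black adapter in the cage, 32 x 64 x 26 mm, in its nest; leave it there
- nest (a point): where the adapter's origin lies in the nest, 40 mm above the bench
- next_adapter: another black adapter, 32 x 64 x 26 mm, lying on the bench; leave it
- multimeter: hand multimeter 140 x 75 x 41 mm on its back on the bench; leave it
- red_probe: short test probe, 54 mm, on the bench; leave it
- plug_a: black plug housing, 37 mm, on the bench; leave it
- plug_b: black plug housing, 34 mm, on the bench; leave it
- pcb: small circuit board 26 x 42 mm on the bench; leave it
- solder_spool: reel of solder wire, 55 mm across, 47 mm high, on the bench; leave it

How it is judged:
On the way, in this order (a step that is already met when the one before it is completed fails the run):
1. the discharge plunger is pressed to its stop and kept there (value of joint plunger above 0.0085 m), for 0.8 s.
2. the safety catch is squeezed home between its tab and post (value of joint safety_catch above 0.012 m and contact force between the fingers and safety_post above 0.5 N), for 0.1 s.
3. the catch on the gate is squeezed between its tab and post, the gate still about shut (value of joint gate_bolt above 0.01 m and contact force between the fingers and gate_post above 0.5 N and value of joint gate_swing below 0.25 rad), for 0.1 s.
4. the gate has swung past its detent (value of joint gate_swing above 1.25 rad), for 0.1 s.
At the end, for the whole second after the job is handed in: The gripper's fingers still hold the gate (more than 0.5 N) at 1.38 rad or more of opening, with the safety catch still withdrawn (10 mm or more), the plunger back up and the adapter within 8 mm of its place in the nest (value of joint gate_swing above 1.38 rad and contact force between the fingers and gate above 0.5 N and value of joint safety_catch above 0.01 m and value of joint plunger below 0.003 m and distance between unit_under_test and nest below 0.008 m); the arm keeps its last pose, push and grip.
It fails at once if a thing lying on the bench is pushed more than 25 mm (distance of any of next_adapter, multimeter, red_probe, plug_a, plug_b, pcb, solder_spool from where it was at the start of the episode above 0.025 m).
It also fails if it takes over 56 s, if anything falls off the work surface, if the arm or the gripper's body presses on something with over 40 N, if the wrist force passes 120 N, or if a joint passes its speed limit or range.

## Working session

There is one attempt and no reset: what is moved stays moved. The work goes in short steps, Python scripts to look and compute and a tool call to move; the robot and the scene stay as the last step left them, time stands still between calls to the robot, and variables do not carry over. Pictures are saved under pics/ and viewed, at most 10 in all, crops included, and the job is handed in when it is done.

Besides the shell and the picture viewer there is one more tool, called after "Request:" by a JSON object that holds its "method" and its "body", one argument or row to a line. send_rows: Moves the arm, as the interface text tells. Its arguments: {"type":"object","properties":{"commands":{"type":"array"},"force":{"type":"number"}},"required":["commands"]}

```bash
mkdir -p pics; python3 - <<'E'
from rig import *
import cv2,numpy as np
np.set_printoptions(precision=4,suppress=True)
s=observe();print(s['time'],s['tcp_pos'],s['orientation'],s['opening'])
for n in ['scene','top','wrist']:
    im=get_image(n);cv2.imwrite(f'pics/{n}0.png',im[:,:,::-1]);print(n,calibration(n))
E
```

```text
0.0 [0.1458 0.5556 0.1704] [[-0.9672  0.2539 -0.0006]
 [ 0.254   0.9672 -0.0017]
 [ 0.0002 -0.0018 -1.    ]] 0.09393764881633174
scene {'K': array([[351.9913,   0.    , 251.5425],
       [  0.    , 351.9913, 189.4296],
       [  0.    ,   0.    ,   1.    ]]), 'R': array([[-0.8741, -0.4856, -0.0108],
       [-0.3571,  0.6576, -0.6633],
       [ 0.3293, -0.576 , -0.7482]]), 't': array([0.4328, 0.3468, 0.8782])}
top {'K': array([[385.0291,   0.    , 250.5059],
       [  0.    , 385.0291, 182.6096],
       [  0.    ,   0.    ,   1.    ]]), 'R': array([[-0.023 , -0.9993, -0.0297],
       [-0.9821,  0.0281, -0.1863],
       [ 0.187 ,  0.0249, -0.982 ]]), 't': array([-0.0424,  0.5694,  1.1904])}
wrist {'K': array([[297.3186,   0.    , 255.4269],
       [  0.    , 297.3186, 189.0762],
       [  0.    ,   0.    ,   1.    ]]), 'tool_from_camera': array([[ 0.0002, -0.9679, -0.2514,  0.0724],
       [ 1.    ,  0.0001,  0.0006,  0.0006],
       [-0.0006, -0.2514,  0.9679, -0.2122],
       [ 0.    ,  0.    ,  0.    ,  1.    ]])}
```

View pics/top0.png

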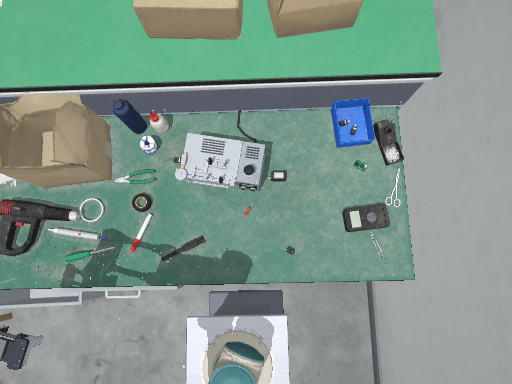

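View pics/scene0.png

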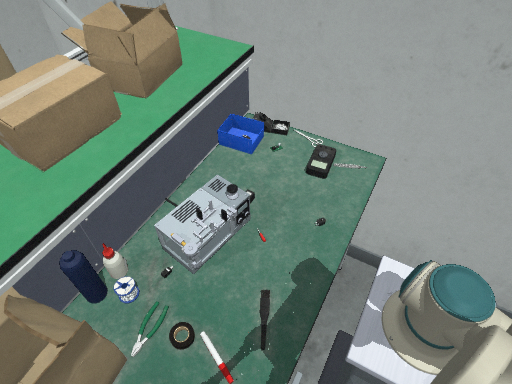

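The top view shows the cage at about (180-265, 135-190) and the plunger near (249,170). In the scene view the cage is at (160-255, 175-270). I'll enlarge both.

```bash
python3 - <<'E'
import cv2,numpy as np
a=cv2.imread('pics/top0.png')[125:200,168:278];b=cv2.imread('pics/scene0.png')[168:278,150:270]
cv2.imwrite('pics/topc.png',cv2.resize(a,None,fx=7,fy=7,interpolation=cv2.INTER_CUBIC))
cv2.imwrite('pics/scenec.png',cv2.resize(b,None,fx=5,fy=5,interpolation=cv2.INTER_CUBIC))
E
```

```text
(no output)
```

View pics/topc.png

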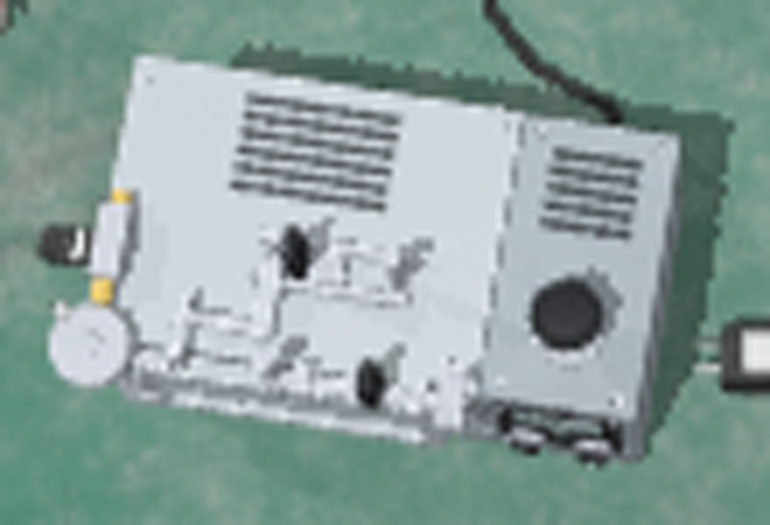

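View pics/scenec.png

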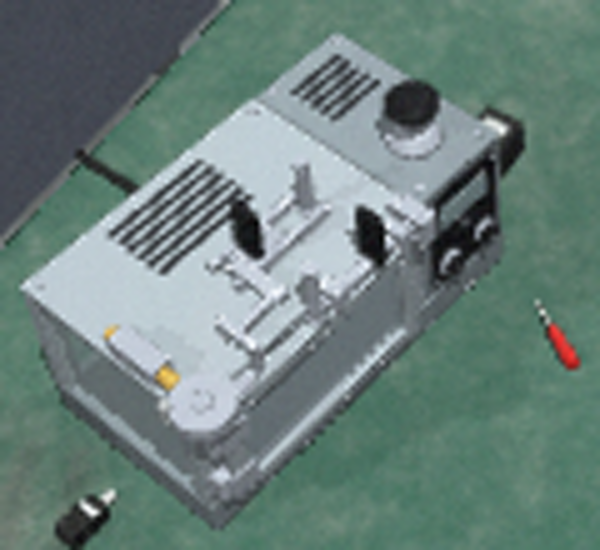

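Top crop (x7): plunger (568,314), cam disc (90,345), safety tab (296,252), gate tab (371,384), roof back-left corner (138,58), right back corner (680,137). Scene crop (x5): plunger (412,100), safety tab (248,228), gate tab (372,235), disc (203,398).

```bash
cat > h.py <<'E'
import cv2,numpy as np
from rig import *
np.set_printoptions(precision=4,suppress=True)
def ray(n,uv):
    c=calibration(n);d=np.linalg.inv(c['K'])@[uv[0],uv[1],1];R=np.array(c['R'])
    return -R.T@c['t'],R.T@d
def plane(n,uv,z):
    o,d=ray(n,uv);return o+d*(z-o[2])/d[2]
def tri(a,b):
    (o1,d1),(o2,d2)=ray('top',a),ray('scene',b)
    s=np.linalg.lstsq(np.c_[d1,-d2],o2-o1,rcond=None)[0]
    p,q=o1+d1*s[0],o2+d2*s[1];return (p+q)/2,np.linalg.norm(p-q)
def dark(n,img,box,th=70):
    u0,u1,v0,v1=box;m=(img[v0:v1,u0:u1].max(2)<th).astype(np.uint8)
    k,l,st,ce=cv2.connectedComponentsWithStats(m)
    i=1+np.argmax(st[1:,4]);return ce[i]+[u0,v0],st[i]
E
python3 - <<'E'
from h import *
t=cv2.imread('pics/top0.png');s=cv2.imread('pics/scene0.png')
T=lambda u,v:(168+(u+.5)/7-.5,125+(v+.5)/7-.5)
S=lambda u,v:(150+(u+.5)/5-.5,168+(v+.5)/5-.5)
bx=lambda p,r:(int(p[0]-r),int(p[0]+r+1),int(p[1]-r),int(p[1]+r+1))
for n,a,b,z in [('plunger',(568,314),(412,100),.163),('stab',(296,252),(248,228),.162),('gtab',(371,384),(372,235),.158)]:
    ca,sa=dark('top',t,bx(T(*a),6));cb,sb=dark('scene',s,bx(S(*b),8))
    print(n,ca,sa,cb,sb,tri(ca,cb),plane('top',ca,z),plane('scene',cb,z))
for n,a,b,z in [('disc',(90,345),(203,398),.139),('cornBL',(138,58),(22,288),.126),('cornBR',(680,137),(335,36),.126),('FRbay',(640,420),(500,150),.126)]:
    print(n,tri(T(*a),S(*b)),plane('top',T(*a),z),plane('scene',S(*b),z))
E
```

```text
plunger [248.5278 169.5556] [ 2  2 10 10 72] [231.8961 188.3766] [ 3  5 11 10 77] (array([ 0.5874, -0.0549,  0.1568]), np.float64(0.0012605685174079022)) [ 0.5866 -0.0549  0.163 ] [ 0.5836 -0.0504  0.163 ]
stab [209.9444 160.8333] [ 6  4  3  7 18] [198.5962 212.8846] [ 4  1  8 14 52] (array([0.619 , 0.0607, 0.156 ]), np.float64(0.0011827239983727704)) [0.6169 0.0596 0.162 ] [0.6163 0.0643 0.162 ]
gtab [220.4118 179.5882] [ 5  4  4  6 17] [223.8  214.78] [ 5  4  7 11 50] (array([0.5612, 0.03  , 0.1491]), np.float64(0.0006685181602038876)) [0.5598 0.0292 0.158 ] [0.5567 0.0354 0.158 ]
disc (array([0.584 , 0.1519, 0.142 ]), np.float64(0.00028950682020821144)) [0.5848 0.1526 0.139 ] [0.5854 0.1505 0.139 ]
cornBL (array([0.7179, 0.135 , 0.1259]), np.float64(0.000805679159573152)) [0.7182 0.1352 0.126 ] [0.7174 0.135  0.126 ]
cornBR (array([ 0.6746, -0.1059,  0.1219]), np.float64(0.0010833386238529663)) [ 0.6739 -0.1056  0.126 ] [ 0.6716 -0.1028  0.126 ]
FRbay (array([ 0.5493, -0.085 ,  0.1075]), np.float64(0.003181289286033725)) [ 0.5474 -0.0845  0.126 ] [ 0.5398 -0.0717  0.126 ]
```

Request:
{"method": "send_rows", "body": {
  "commands": [
    [-40,-30,-30,0,0],
    [-85,-70,-60,0,0],
    [-130,-107,-60,0,0],
    [-175,-144,-60,0,0],
    [-220,-181,-60,-0.02,0],
    [-265,-218,-60,-0.04,0],
    [-310,-255,-60,-0.06,0],
    [-355,-292,-60,-0.07,0]
  ],
  "force": 30
}}

```text
time: 1.15
tcp_pos: [0.416, 0.1819, 0.2312]
orientation: [[-0.983, 0.185, 0.0], [0.185, 0.983, 0.0], [-0.0, 0.0, -1.0]]
wrist_force: [0.2, 1.4, -0.2]
opening: 0.0174
grasp_force: 0.0
```

```bash
cat >> h.py <<'E'
def go(p,yaw=None):
    """shift in tool axes (mm) from the measured pose, and turn; yaw: world angle of tool y from +y (ccw)"""
    s=observe();R=np.array(s['orientation']);y=np.arctan2(-R[0,1],R[1,1])
    print('t',round(s['time'],2),s['tcp_pos'],'yaw',round(y,3),'F',np.array(s['wrist_force']),'open',round(s['opening'],4),'grip',round(s['grasp_force'],2))
    print(' shift',(R.T@(np.array(p)-s['tcp_pos'])*1000).round(1), '' if yaw is None else ('turn',round(y-yaw,3)))
E
python3 -c "
from h import *
go([.587,-.0545,.18],-.187)"
```

```text
t 1.15 [0.416  0.1819 0.2312] yaw -0.186 F [ 0.2368  1.4413 -0.2318] open 0.0174 grip 0.0
 shift [-211.9 -200.6   51.2] ('turn', np.float64(0.001))
```

Request:
{"method": "send_rows", "body": {
  "commands": [
    [-42,-40,0,0,0],
    [-84,-80,0,0,0],
    [-126,-120,0,0,0],
    [-170,-160,0,0,0],
    [-212,-200,10,0,0],
    [-212,-200,30,0,0],
    [-212,-200,45,0,0],
    [-212,-200,51,0,0]
  ]
}}

```text
time: 2.15
tcp_pos: [0.5854, -0.0517, 0.1791]
orientation: [[-0.983, 0.185, -0.002], [0.185, 0.983, 0.001], [0.002, 0.0, -1.0]]
wrist_force: [1.0, -0.2, -1.0]
opening: 0.0003
grasp_force: 0.0
```

```bash
python3 -c "
from h import *
go([.587,-.0545,.151],-.187)
im=get_image('wrist')[:,:,::-1];cv2.imwrite('pics/w1.png',im)"
```

```text
t 2.15 [ 0.5854 -0.0517  0.1791] yaw -0.186 F [ 0.9984 -0.2497 -0.9847] open 0.0003 grip 0.0
 shift [-2.1 -2.5 28.1] ('turn', np.float64(0.001))
```

View pics/w1.png

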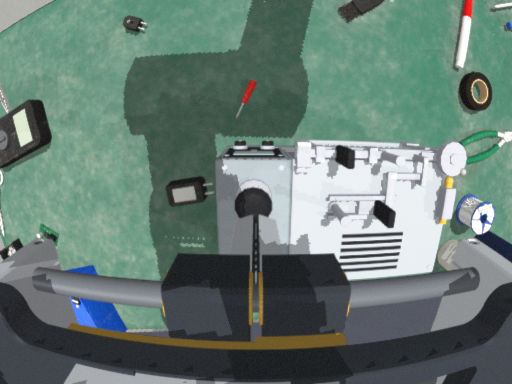

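The wrist view shows the closed fingers over the plunger (254,203). The gate tab is at (345,157), the safety tab at (384,213) and the cam disc at (453,159). I'll press now and then refine the tab positions from this picture.

Request:
{"method": "send_rows", "body": {
  "commands": [
    [-2,-2,8,0,0],
    [-2,-2,14,0,0],
    [-2,-2,19,0,0],
    [-2,-2,23,0,0],
    [-2,-2,26,0,0],
    [-2,-2,28,0,0],
    [-2,-2,28,0,0],
    [-2,-2,28,0,0]
  ]
}}

```text
time: 3.2
tcp_pos: [0.5881, -0.0547, 0.1524]
orientation: [[-0.983, 0.186, 0.0], [0.186, 0.983, -0.0], [-0.0, 0.0, -1.0]]
wrist_force: [-0.4, -0.0, 0.8]
opening: 0.0003
grasp_force: 0.0
```

```bash
cat >> h.py <<'E'
def wplane(uv,z,p,R):
    c=calibration('wrist');K=c['K'];M=np.array(c['tool_from_camera'])
    a=np.array([(uv[0]-K[0,2])/K[0,0],(uv[1]-K[1,2])/K[1,1]]);r=np.hypot(*a)
    d=np.r_[a/r*np.sin(r),np.cos(r)]
    o=R@M[:3,3]+p;d=R@(M[:3,:3]@d);return o+d*(z-o[2])/d[2]
E
python3 - <<'E'
from h import *
go([.587,-.0545,.151],-.187)
p=np.array([.5854,-.0517,.1791]);R=np.array([[-.983,.185,-.002],[.185,.983,.001],[.002,0,-1]])
im=cv2.imread('pics/w1.png')
for n,c,zm,zt in [('stab',(384,213),.157,.170),('gtab',(345,157),.152,.166)]:
    ce,st=dark('w',im,(c[0]-16,c[0]+16,c[1]-16,c[1]+16),60)
    print(n,ce,st,wplane(ce,zm,p,R))
for n,c,z in [('disc',(453,159),.139),('spost',(332,205),.157),('plunger',(254,203),.16),('fl',(292,150),.126),('bl',(438,273),.126)]: print(n,wplane(c,z,p,R))
cv2.imwrite('pics/w1c.png',cv2.resize(im[130:240,290:480],None,fx=4,fy=4,interpolation=cv2.INTER_CUBIC))
E
```

```text
t 3.2 [ 0.5881 -0.0547  0.1524] yaw -0.187 F [-0.3681 -0.0405  0.7512] open 0.0003 grip 0.0
 shift [ 1.2 -0.   1.4] ('turn', np.float64(0.0))
stab [383.7101 213.3536] [  6   4  21  26 345] [0.6173 0.0594 0.157 ]
gtab [344.6195 156.1751] [  7   5  18  22 297] [0.5614 0.0295 0.152 ]
disc [0.5848 0.1517 0.139 ]
spost [0.5999 0.0122 0.157 ]
plunger [ 0.5848 -0.052   0.16  ]
fl [ 0.5524 -0.0112  0.126 ]
bl [0.7245 0.1454 0.126 ]
```

View pics/w1c.png

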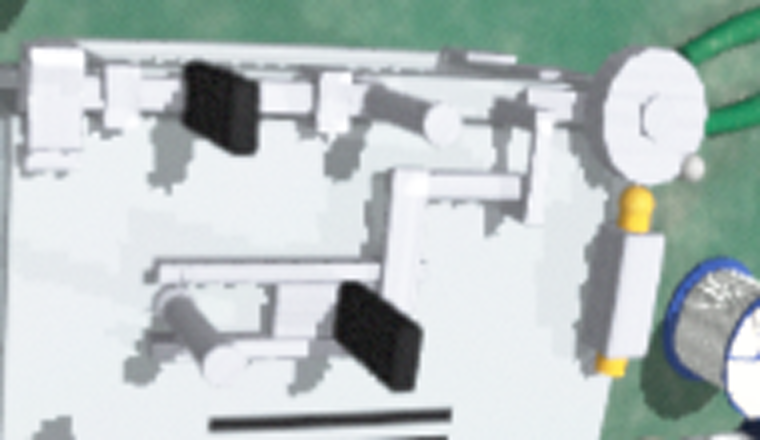

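The crop shows the gate post's top at (442,125) and the safety post's top at (226,362), with both tabs clear. The wrist force is low, so I'll press a little further and check contact.

Request:
{"method": "send_rows", "body": {
  "commands": [
    [0,0,1,0,0],
    [0,0,2,0,0],
    [0,0,2,0,0],
    [0,0,3,0,0],
    [0,0,3,0,0],
    [0,0,3,0,0],
    [0,0,3,0,0],
    [0,0,3,0,0]
  ]
}}

```text
time: 4.2
tcp_pos: [0.588, -0.0546, 0.1493]
orientation: [[-0.983, 0.186, 0.0], [0.186, 0.983, 0.0], [-0.0, 0.0, -1.0]]
wrist_force: [-0.1, 0.1, -0.4]
opening: 0.0006
grasp_force: 0.0
```

```bash
python3 - <<'E'
from h import *
go([.587,-.0545,.151],-.187)
print(observe()['torque'])
p=np.array([.5854,-.0517,.1791]);R=np.array([[-.983,.185,-.002],[.185,.983,.001],[.002,0,-1]])
print('gpost',wplane((400.4,161.3),.166,p,R),'spost',wplane((346.4,220.5),.17,p,R))
im=get_image('scene')[:,:,::-1];cv2.imwrite('pics/s2.png',cv2.resize(im[120:260,150:290],None,fx=4,fy=4,interpolation=cv2.INTER_CUBIC))
E
```

```text
t 4.2 [ 0.588  -0.0546  0.1493] yaw -0.187 F [-0.1209  0.1241 -0.3864] open 0.0006 grip 0.0
 shift [ 1.  -0.1 -1.7] ('turn', np.float64(0.0))
[ 0.027  -0.0002  0.008 ]
gpost [0.5708 0.0746 0.166 ] spost [0.6109 0.0202 0.17  ]
```

View pics/s2.png

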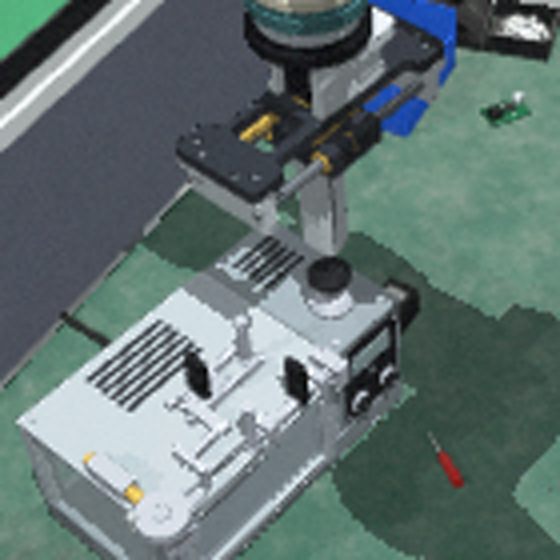

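The fingertip ends at about (325,252) in the crop, at the rear edge of the head and not clearly on it. I'll check by projection.

```bash
python3 - <<'E'
from h import *
s=observe();print(s['tcp_pos'],s['joints'])
def proj(n,X):
    c=calibration(n);q=c['R']@np.array(X)+c['t'];q=c['K']@q;return q[:2]/q[2]
q=proj('scene',s['tcp_pos']);print('tcp scene',q,'crop',(q-[150,120])*4, 'top',proj('top',s['tcp_pos']))
im=get_image('scene')[:,:,::-1];ce,st=dark('s',im,(222,242,180,200));print('plunger now',ce,st,'was 231.9 188.4')
for z in (.163,.153):
    q=proj('scene',[.587,-.0545,z]);print(z,q)
E
```

```text
[ 0.588  -0.0546  0.1493] [-0.2105  0.3119  1.5079  0.0001  1.3218 -1.5945]
tcp scene [231.5705 190.0933] crop [326.2821 280.373 ] top [248.5733 170.1054]
plunger now [232.1341 188.1098] [ 5  4 11  9 82] was 231.9 188.4
0.163 [231.6012 186.9835]
0.153 [231.7907 189.3644]
```

```bash
python3 - <<'E'
from h import *
c=calibration('wrist');M=np.linalg.inv(c['tool_from_camera'])
for z in (0,-.019,-.05):
    q=M@[0,0,z,1];r=np.hypot(q[0],q[1]);a=np.arctan2(r,q[2]);print(z,c['K'][0,2]+297.3*a*q[0]/r,c['K'][1,2]+297.3*a*q[1]/r)
a=get_image('top')[:,:,::-1][130:200,190:290];b=get_image('wrist')[:,:,::-1][150:290,170:340]
a=cv2.resize(a,(400,280),interpolation=cv2.INTER_CUBIC);b=cv2.resize(b,(340,280),interpolation=cv2.INTER_CUBIC)
cv2.imwrite('pics/tw3.png',np.hstack([a,b]))
E
```

```text
0 254.51447824946612 211.1670810462661
-0.019 254.44907883169435 220.0020692407501
-0.05 254.31570646037113 238.20807615407756
```

View pics/tw3.png

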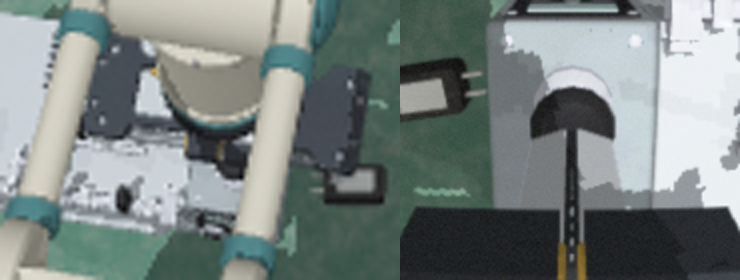

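Both views put the visible fingertips well above the head: the plunger hasn't moved and no force shows. The fingertips sit higher than the reading suggests, so I'll go down until I feel force.

Request:
{"method": "send_rows", "body": {
  "commands": [
    [0,0,2,0,0],
    [0,0,4,0,0],
    [0,0,6,0,0],
    [0,0,8,0,0],
    [0,0,10,0,0],
    [0,0,11,0,0],
    [0,0,12,0,0],
    [0,0,12,0,0]
  ]
}}

```text
time: 5.4
tcp_pos: [0.588, -0.0546, 0.1372]
orientation: [[-0.983, 0.186, -0.0], [0.186, 0.983, 0.0], [0.0, 0.0, -1.0]]
wrist_force: [-0.6, 0.5, 0.5]
opening: 0.0001
grasp_force: 0.0
```

Request:
{"method": "send_rows", "body": {
  "commands": [
    [0,0,1,0,0],
    [0,0,2,0,0],
    [0,0,3,0,0],
    [0,0,4,0,0],
    [0,0,5,0,0],
    [0,0,6,0,0],
    [0,0,7,0,0],
    [0,0,8,0,0]
  ]
}}

```text
time: 6.4
tcp_pos: [0.588, -0.0547, 0.1292]
orientation: [[-0.983, 0.186, 0.0], [0.186, 0.983, 0.0], [-0.0, 0.0, -1.0]]
wrist_force: [0.5, -0.2, 0.0]
opening: 0.0002
grasp_force: 0.0
```

```bash
python3 - <<'E'
from h import *
g=get_image('scene');w=get_image('wrist')
for u in (229,231,233):print(u,g[172:200,u].max(1))
print('old',cv2.imread('pics/scene0.png')[172:200,231].max(1))
print('wrist rows185-235 at 248',w[185:235,248].max(1))
print(dark('s',g,(222,242,178,200)))
E
```

```text
229 [118 117 118 119 117 117 119 121 139 140 155 155 154 155 151  88  26  46
  45  47  72 147 147 143 206 206 174 177]
231 [117 115 118 117 116 119 117 120 167 164 166 158 178 179 177 166 124  31
  52  50  45  96 126 159 224 223 220 136]
233 [ 78  74  76  76  75  76  96 104 101 134 133 135 164 165 164 165 157  47
  53  49  37  85 125 233 232 224 224 139]
old [126 130 132 130 129 131 128 127 127 127 130 150  69  40  40  44  44  40
  40  44  37  84 114 145 211 204 201 125]
wrist rows185-235 at 248 [210 212 205 202 204 189 173 197 221 226 225 226 227 228 229 231 232 195
  75  33  27  30  29  29  34  30  33  39  30  40  70 107 123 123 123 121
 124 125 123 125 124 124 128 123 121 124 125 123 125 123]
(array([232.0408, 189.5306]), array([ 5,  8, 11,  8, 49], dtype=int32))
```

The tips are now right at the head. Continuing down.

Request:
{"method": "send_rows", "body": {
  "commands": [
    [0,0,1,0,0],
    [0,0,2,0,0],
    [0,0,3,0,0],
    [0,0,4,0,0],
    [0,0,5,0,0],
    [0,0,6,0,0],
    [0,0,7,0,0],
    [0,0,8,0,0]
  ]
}}

```text
time: 7.5
tcp_pos: [0.5881, -0.0547, 0.1215]
orientation: [[-0.983, 0.186, 0.0], [0.186, 0.983, 0.0], [-0.0, 0.0, -1.0]]
wrist_force: [-1.4, 0.4, 5.4]
opening: 0.0008
grasp_force: 2.9
```

Request:
{"method": "send_rows", "body": {
  "commands": [
    [0,0,2,0,0],
    [0,0,4,0,0],
    [0,0,5,0,0],
    [0,0,5,0,0],
    [0,0,5,0,0],
    [0,0,5,0,0],
    [0,0,5,0,0],
    [0,0,5,0,0]
  ]
}}

```text
time: 8.5
tcp_pos: [0.5883, -0.0547, 0.1185]
orientation: [[-0.983, 0.186, 0.002], [0.186, 0.983, -0.0], [-0.002, -0.0, -1.0]]
wrist_force: [-4.0, 1.9, 14.6]
opening: 0.0004
grasp_force: 7.1
```

Request:
{"method": "send_rows", "body": {
  "commands": [
    [0,0,0,0,0],
    [0,0,0,0,0],
    [0,0,0,0,0],
    [0,0,0,0,0],
    [0,0,0,0,0],
    [0,0,-20,0,0.5],
    [0,0,-50,0,1],
    [0,0,-80,0,1]
  ]
}}

```text
time: 9.5
tcp_pos: [0.5878, -0.0546, 0.196]
orientation: [[-0.983, 0.186, -0.001], [0.186, 0.983, 0.0], [0.001, 0.0, -1.0]]
wrist_force: [-0.1, 0.1, -0.6]
opening: 0.0272
grasp_force: 0.0
```

```bash
python3 - <<'E'
from h import *
# cage yaw and positions
g=np.array([.5848,.1517]);t=np.array([.561,.0295]);s=np.array([.6173,.0598]);gp=np.array([.5708,.0746]);sp=np.array([.6109,.0202])
for n,a,b in [('g-t',g,t),('g-gp',g,gp),('s-sp',s,sp)]:
    d=b-a;print(n,np.hypot(*d),np.arctan2(d[0],-d[1]))
go([.61,.03,.2],-.187)
cv2.imwrite('pics/w4.png',get_image('wrist')[:,:,::-1])
E
```

```text
g-t 0.12449610435672273 -0.19235464476627245
g-gp 0.07836076824534073 -0.17962521535402876
s-sp 0.04011383801133967 -0.16023068427806114
t 9.5 [ 0.5878 -0.0546  0.196 ] yaw -0.187 F [-0.0511  0.0959 -0.6333] open 0.0272 grip 0.0
 shift [-6.1 87.2 -4. ] ('turn', np.float64(0.0))
```

View pics/w4.png

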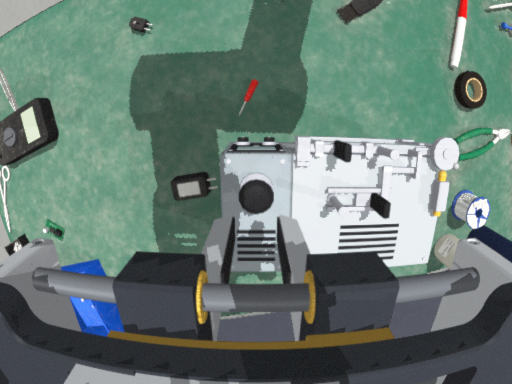

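The plunger is back up at (256,195). The fingertip contact puts the tips about 34 mm behind the reported TCP, and I'll use that offset. Next is the safety catch: go over it, open, then descend.

Request:
{"method": "send_rows", "body": {
  "commands": [
    [-2,20,0,0,1],
    [-4,45,0,0,1],
    [-6,70,0,0,1],
    [-8,89,0,0,1],
    [-8,89,0,0,1],
    [-8,89,20,0,1],
    [-8,89,40,0,1],
    [-8,89,50,0,1]
  ]
}}

```text
time: 10.55
tcp_pos: [0.6114, 0.0307, 0.1447]
orientation: [[-0.983, 0.186, -0.002], [0.186, 0.983, -0.0], [0.002, -0.001, -1.0]]
wrist_force: [-0.0, -0.5, -0.4]
opening: 0.0938
grasp_force: 0.0
```

```bash
python3 - <<'E'
from h import *
s=observe();p,R=np.array(s['tcp_pos']),np.array(s['orientation']);w=get_image('wrist')[:,:,::-1]
cv2.imwrite('pics/w5.png',w)
go([.612,.0315,.115],-.187)
def wproj(X):
    c=calibration('wrist');M=np.linalg.inv(c['tool_from_camera']);q=M@np.r_[R.T@(np.array(X)-p),1];r=np.hypot(q[0],q[1]);a=np.arctan2(r,q[2])
    return np.array([c['K'][0,2]+297.3*a*q[0]/r,c['K'][1,2]+297.3*a*q[1]/r])
for n,X in [('stab',[.6173,.0596,.157]),('gtab',[.5614,.0295,.152])]:
    u=wproj(X).astype(int);ce,st=dark('w',w,(u[0]-18,u[0]+18,u[1]-18,u[1]+18),60);print(n,u,ce,st,wplane(ce,X[2],p,R))
E
```

```text
t 10.6 [0.611  0.0308 0.1439] yaw -0.187 F [-0.598   0.0302 -0.0947] open 0.0938 grip 0.0
 shift [-1.   0.9 28.9] ('turn', np.float64(-0.0))
stab [295 217] [298.5162 218.0514] [ 15   2  14  34 370] [0.6185 0.0617 0.157 ]
gtab [239 147] [241.5587 148.8623] [ 15   7  12  26 247] [0.5628 0.0309 0.152 ]
```

View pics/w5.png

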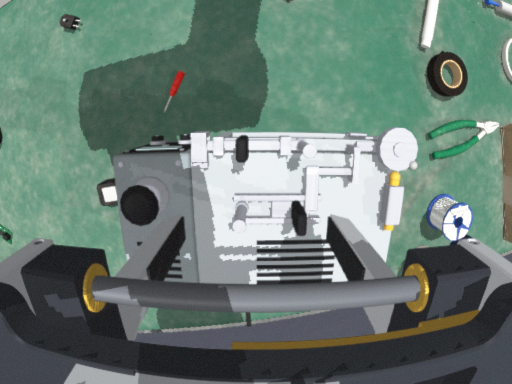

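The wrist view shows the safety post's top at (239,227) and its tab at (300,218), with the open fingertips straddling them at (175,222) and (335,222). Descend and squeeze.

Request:
{"method": "send_rows", "body": {
  "commands": [
    [-2,2,12,0,1],
    [-2,2,22,0,1],
    [-2,2,28,0,1],
    [-2,2,29,0,1],
    [-2,2,29,0,0.6],
    [-2,2,29,0,0.5],
    [-2,2,29,0,0.45],
    [-2,2,29,0,0.3]
  ],
  "force": 20
}}

```text
time: 11.6
tcp_pos: [0.6151, 0.0341, 0.1175]
orientation: [[-0.983, 0.186, 0.001], [0.186, 0.983, 0.002], [-0.001, 0.002, -1.0]]
wrist_force: [1.3, 3.8, -0.8]
opening: 0.0573
grasp_force: 1.6
```

Request:
{"method": "send_rows", "body": {
  "commands": [
    [0,0,0,0,0.3],
    [0,0,0,0,0.3],
    [0,0,0,0,0.3],
    [0,0,0,0,0.3],
    [0,0,0,0,0.3],
    [0,0,0,0,0.3],
    [0,0,0,0,0.3],
    [0,0,0,0,0.3]
  ],
  "force": 25
}}

```text
time: 12.6
tcp_pos: [0.615, 0.0333, 0.1175]
orientation: [[-0.983, 0.186, 0.001], [0.186, 0.983, 0.001], [-0.001, 0.001, -1.0]]
wrist_force: [1.2, 4.4, 2.4]
opening: 0.0384
grasp_force: 25.0
```

The squeeze measures 38.4 mm, so the catch is fully home. Release, lift and move over the gate catch.

Request:
{"method": "send_rows", "body": {
  "commands": [
    [0,0,0,0,1],
    [0,0,0,0,1],
    [0,0,0,0,1],
    [0,0,-15,0,1],
    [0,0,-38,0,1],
    [15,5,-40,0,1],
    [35,14,-40,0,1],
    [49,19,-40,0,1]
  ]
}}

```text
time: 13.6
tcp_pos: [0.5681, 0.0615, 0.1571]
orientation: [[-0.983, 0.185, -0.001], [0.185, 0.983, 0.0], [0.001, -0.0, -1.0]]
wrist_force: [0.8, 0.3, -0.6]
opening: 0.0941
grasp_force: 0.0
```

```bash
python3 - <<'E'
from h import *
s=observe();p,R=np.array(s['tcp_pos']),np.array(s['orientation']);w=get_image('wrist')[:,:,::-1]
cv2.imwrite('pics/w6.png',w)
go([.568,.060,.110],-.187)
def wproj(X):
    c=calibration('wrist');M=np.linalg.inv(c['tool_from_camera']);q=M@np.r_[R.T@(np.array(X)-p),1];r=np.hypot(q[0],q[1]);a=np.arctan2(r,q[2])
    return np.array([c['K'][0,2]+297.3*a*q[0]/r,c['K'][1,2]+297.3*a*q[1]/r])
for n,X in [('stab squeezed',[.618,.0495,.157]),('gtab',[.562,.0305,.152])]:
    u=wproj(X).astype(int);ce,st=dark('w',w,(u[0]-22,u[0]+22,u[1]-22,u[1]+22),60);print(n,u,ce,st,wplane(ce,X[2],p,R))
E
```

```text
t 13.65 [0.5664 0.0624 0.1572] yaw -0.186 F [-1.3695 -0.0179 -0.1395] open 0.094 grip 0.0
 shift [-2.1 -2.  47.2] ('turn', np.float64(0.001))
stab squeezed [251 270] [251.9242 270.3469] [  5   2  39  34 343] [0.6182 0.0498 0.157 ]
gtab [213 208] [215.6558 206.8659] [ 18   6  13  31 276] [0.5609 0.0323 0.152 ]
```

Request:
{"method": "send_rows", "body": {
  "commands": [
    [-1,-2,15,0,1],
    [-1,-2,30,0,1],
    [-1,-2,42,0,1],
    [-1,-2,47,0,1],
    [-1,-2,47,0,0.65],
    [-1,-2,47,0,0.55],
    [-1,-2,47,0,0.3],
    [-1,-2,47,0,0.3]
  ]
}}

```text
time: 14.65
tcp_pos: [0.5709, 0.0572, 0.1107]
orientation: [[-0.983, 0.185, 0.001], [0.185, 0.983, -0.003], [-0.001, -0.002, -1.0]]
wrist_force: [-0.6, -4.1, 1.2]
opening: 0.0571
grasp_force: 2.0
```

Request:
{"method": "send_rows", "body": {
  "commands": [
    [0,0,0,0,0.3],
    [0,0,0,0,0.3],
    [0,0,0,0,0.3],
    [0,0,0,0,0.3],
    [0,0,0,0,0.3],
    [0,0,0,0,0.3],
    [0,0,0,0,0.3],
    [0,0,0,0,0.3]
  ],
  "force": 25
}}

```text
time: 15.65
tcp_pos: [0.5713, 0.0596, 0.1106]
orientation: [[-0.983, 0.186, 0.001], [0.186, 0.983, 0.002], [-0.001, 0.002, -1.0]]
wrist_force: [1.7, 5.8, 2.6]
opening: 0.0384
grasp_force: 25.0
```

The gate catch is squeezed home, also at 38.4 mm. Swing along the arc, with the hinge about 95 mm along tool y.

Request:
{"method": "send_rows", "body": {
  "commands": [
    [4.8,0,0,0.05,0.3],
    [9.5,0.1,0,0.1,0.3],
    [14.2,0.5,0,0.15,0.3],
    [18.9,1.2,0,0.2,0.3],
    [23.6,2,0,0.25,0.3],
    [28.2,3.1,0,0.3,0.3],
    [32.7,4.4,0,0.35,0.3],
    [37.2,5.9,0,0.4,0.3]
  ],
  "force": 30
}}

```text
time: 16.65
tcp_pos: [0.5364, 0.0721, 0.1106]
orientation: [[-0.832, 0.555, 0.002], [0.555, 0.832, 0.001], [-0.001, 0.003, -1.0]]
wrist_force: [3.1, 5.5, 2.0]
opening: 0.0387
grasp_force: 30.1
```

Request:
{"method": "send_rows", "body": {
  "commands": [
    [4.8,0,0,0.05,0.3],
    [9.5,0.1,0,0.1,0.3],
    [14.2,0.5,0,0.15,0.3],
    [18.9,1.2,0,0.2,0.3],
    [23.6,2,0,0.25,0.3],
    [28.2,3.1,0,0.3,0.3],
    [32.7,4.4,0,0.35,0.3],
    [37.2,5.9,0,0.4,0.3]
  ]
}}

```text
time: 17.65
tcp_pos: [0.5088, 0.097, 0.1105]
orientation: [[-0.551, 0.835, 0.002], [0.835, 0.551, 0.0], [-0.001, 0.002, -1.0]]
wrist_force: [3.5, 2.9, 1.7]
opening: 0.0385
grasp_force: 30.1
```

Request:
{"method": "send_rows", "body": {
  "commands": [
    [4.8,0,0,0.05,0.3],
    [9.5,0.1,0,0.1,0.3],
    [14.2,0.5,0,0.15,0.3],
    [18.9,1.2,0,0.2,0.3],
    [23.6,2,0,0.25,0.3],
    [28.2,3.1,0,0.3,0.3],
    [32.7,4.4,0,0.35,0.3],
    [37.2,5.9,0,0.4,0.3]
  ]
}}

```text
time: 18.65
tcp_pos: [0.4929, 0.1311, 0.1105]
orientation: [[-0.182, 0.983, 0.002], [0.983, 0.182, -0.0], [-0.0, 0.002, -1.0]]
wrist_force: [2.7, 2.1, 2.8]
opening: 0.0383
grasp_force: 30.1
```

Request:
{"method": "send_rows", "body": {
  "commands": [
    [4.8,0,0,0.05,0.3],
    [9.5,0.1,0,0.1,0.3],
    [14.2,0.5,0,0.15,0.3],
    [18.9,1.2,0,0.2,0.3],
    [23.6,2,0,0.25,0.3],
    [28.2,3.1,0,0.3,0.3],
    [32.7,4.4,0,0.35,0.3],
    [32.7,4.4,0,0.35,0.3]
  ]
}}

```text
time: 19.65
tcp_pos: [0.4909, 0.1637, 0.1106]
orientation: [[0.163, 0.987, 0.001], [0.987, -0.163, -0.001], [-0.001, 0.001, -1.0]]
wrist_force: [0.7, 1.4, 4.1]
opening: 0.0382
grasp_force: 30.1
```

The gate is at about 1.5 rad and steps 1-4 should be done. The final check asks for finger contact with the gate itself, so I'll ease it back to the detent, release, and re-grip the gate frame from above.

Request:
{"method": "send_rows", "body": {
  "commands": [
    [-4.7,0.1,0,-0.05,0.3],
    [-9.5,0.5,0,-0.1,0.3],
    [-14.2,1.1,0,-0.15,0.3],
    [-18.9,1.9,0,-0.2,0.3],
    [-23.5,3,0,-0.25,0.3],
    [-28,4.3,0,-0.3,0.3],
    [-29,4.5,0,-0.31,0.3],
    [-29,4.5,0,-0.31,0.45]
  ]
}}

```text
time: 20.65
tcp_pos: [0.4906, 0.1337, 0.1105]
orientation: [[-0.144, 0.99, 0.001], [0.99, 0.144, -0.001], [-0.001, 0.001, -1.0]]
wrist_force: [2.2, -0.1, 4.4]
opening: 0.0421
grasp_force: 6.2
```

Request:
{"method": "send_rows", "body": {
  "commands": [
    [0,0,0,0,1],
    [0,0,0,0,1],
    [0,0,0,0,1],
    [0,0,0,0,1],
    [0,0,0,0,1],
    [0,0,-20,0,1],
    [0,0,-45,0,1],
    [0,0,-60,0,1]
  ]
}}

```text
time: 21.65
tcp_pos: [0.4907, 0.1349, 0.1714]
orientation: [[-0.144, 0.99, 0.002], [0.99, 0.144, 0.0], [0.0, 0.002, -1.0]]
wrist_force: [0.4, -0.5, 0.9]
opening: 0.0939
grasp_force: 0.0
```

```bash
python3 - <<'E'
from h import *
s=observe();p,R=np.array(s['tcp_pos']),np.array(s['orientation']);w=get_image('wrist')[:,:,::-1];cv2.imwrite('pics/w7.png',w)
print(s['joints'])
H=np.array([.585,.152])
def wproj(X):
    c=calibration('wrist');M=np.linalg.inv(c['tool_from_camera']);q=M@np.r_[R.T@(np.array(X)-p),1];r=np.hypot(q[0],q[1]);a=np.arctan2(r,q[2])
    return np.array([c['K'][0,2]+297.3*a*q[0]/r,c['K'][1,2]+297.3*a*q[1]/r])
def gd(phi): a=-1.758-phi; return np.array([np.cos(a),np.sin(a)])
X=np.r_[H+.125*gd(1.16),.154];u=wproj(X).astype(int)
m=(w.max(2)<60).astype(np.uint8);k,l,st,ce=cv2.connectedComponentsWithStats(m)
print('expected tab',u)
for i in range(1,k):
    if st[i,4]>60 and np.hypot(*(ce[i]-u))<90:
        q=wplane(ce[i],.154,p,R);d=q[:2]-H;print(ce[i],st[i],q,'r',np.hypot(*d),'phi',(-1.758-np.arctan2(d[1],d[0]))%(2*np.pi))
c=H+.062*gd(1.16);go([*c,.17],.224)
E
```

```text
[ 0.1312  0.1748  1.6415  0.0002  1.3235 -0.0129]
expected tab [219 212]
[221.2737 207.3686] [215 193  13  29 274] [0.4641 0.1293 0.154 ] r 0.12302391279850546 phi 1.1976486787575378
[167.1125 253.1767] [ 147  217   39   64 1058] [0.4204 0.0792 0.154 ] r 0.18002529267777787 phi 0.9670747920173728
t 21.7 [0.4917 0.135  0.173 ] yaw -1.427 F [ 0.6962 -0.1848  0.256 ] open 0.0939 grip 0.0
 shift [-1.5 33.   3.2] ('turn', np.float64(-1.651))
```

The gate rests at about 1.18 rad. Turn the gripper across it and move to 62 mm from the hinge.

Request:
{"method": "send_rows", "body": {
  "commands": [
    [0,6,0,-0.17,1],
    [0,12,0,-0.34,1],
    [0,20,0,-0.51,1],
    [0,28,0,-0.68,1],
    [0,33,0,-0.85,1],
    [0,33,0,-1.02,1],
    [0,33,0,-1.19,1],
    [0,33,0,-1.36,1]
  ]
}}

```text
time: 22.7
tcp_pos: [0.5223, 0.1394, 0.1695]
orientation: [[-0.998, 0.061, -0.001], [0.061, 0.998, -0.0], [0.001, -0.0, -1.0]]
wrist_force: [0.0, -0.3, 0.4]
opening: 0.0938
grasp_force: 0.0
```

```bash
python3 - <<'E'
from h import *
go([.5243,.1395,.0775],.204)
E
```

```text
t 22.7 [0.5223 0.1394 0.1695] yaw -0.061 F [ 0.0436 -0.2808  0.3992] open 0.0938 grip 0.0
 shift [-2.1  0.3 92. ] ('turn', np.float64(-0.265))
```

Request:
{"method": "send_rows", "body": {
  "commands": [
    [-1,0,5,-0.14,1],
    [-2,0,15,-0.265,1],
    [-2,0,30,-0.265,1],
    [-2,0,45,-0.265,1],
    [-2,0,60,-0.265,1],
    [-2,0,72,-0.265,1],
    [-2,0,82,-0.265,1],
    [-2,0,88,-0.265,1]
  ]
}}

```text
time: 23.7
tcp_pos: [0.5245, 0.1393, 0.0816]
orientation: [[-0.98, -0.197, -0.0], [-0.197, 0.98, 0.0], [0.0, 0.0, -1.0]]
wrist_force: [0.9, 0.4, -0.2]
opening: 0.0941
grasp_force: 0.0
```

Request:
{"method": "send_rows", "body": {
  "commands": [
    [0,0,4,0,1],
    [0,0,4,0,0.6],
    [0,0,4,0,0.3],
    [0,0,4,0,0.15],
    [0,0,4,0,0],
    [0,0,4,0,0],
    [0,0,4,0,0],
    [0,0,4,0,0]
  ],
  "force": 20
}}

```text
time: 24.7
tcp_pos: [0.5246, 0.1393, 0.0783]
orientation: [[-0.98, -0.197, 0.0], [-0.197, 0.98, 0.0], [-0.0, 0.0, -1.0]]
wrist_force: [0.7, -0.4, -0.1]
opening: 0.0274
grasp_force: 0.0
```

Request:
{"method": "send_rows", "body": {
  "commands": [
    [0,0,0,0,0],
    [0,0,0,0,0],
    [0,0,0,0,0],
    [0,0,0,0,0],
    [0,0,0,0,0],
    [0,0,0,0,0],
    [0,0,0,0,0],
    [0,0,0,0,0]
  ]
}}

```text
time: 25.7
tcp_pos: [0.5245, 0.1395, 0.0783]
orientation: [[-0.98, -0.197, -0.0], [-0.197, 0.98, 0.0], [0.0, 0.0, -1.0]]
wrist_force: [-1.3, 3.6, -0.0]
opening: 0.0096
grasp_force: 20.0
```

The frame is pinched at 9.6 mm. Swing it another 0.33 rad or so.

Request:
{"method": "send_rows", "body": {
  "commands": [
    [0,2.5,0,0.04,0],
    [-0.2,4.9,0,0.08,0],
    [-0.4,7.4,0,0.12,0],
    [-0.8,9.8,0,0.16,0],
    [-1.2,12.2,0,0.2,0],
    [-1.9,15.2,0,0.25,0],
    [-2.7,18.2,0,0.3,0],
    [-3.3,19.9,0,0.33,0]
  ]
}}

```text
time: 26.7
tcp_pos: [0.5233, 0.1586, 0.0782]
orientation: [[-0.991, 0.132, -0.001], [0.132, 0.991, -0.002], [0.001, -0.002, -1.0]]
wrist_force: [-2.5, 1.0, 1.7]
opening: 0.0098
grasp_force: 20.2
```

Request:
{"method": "send_rows", "body": {
  "commands": [
    [0,0,0,0,0],
    [0,0,0,0,0],
    [0,0,0,0,0],
    [0,0,0,0,0],
    [0,0,0,0,0],
    [0,0,0,0,0],
    [0,0,0,0,0],
    [0,0,0,0,0]
  ]
}}

```text
time: 27.7
tcp_pos: [0.5234, 0.1594, 0.0782]
orientation: [[-0.991, 0.131, -0.001], [0.131, 0.991, -0.0], [0.001, -0.0, -1.0]]
wrist_force: [-5.1, 0.4, 3.5]
opening: 0.0098
grasp_force: 20.1
```

```bash
python3 - <<'E'
from h import *
s=observe();p,R=np.array(s['tcp_pos']),np.array(s['orientation']);w=get_image('wrist')[:,:,::-1]
H=np.array([.585,.152]);d=p[:2]-H;print('r',np.hypot(*d),'phi tcp',(-1.758-np.arctan2(d[1],d[0]))%(2*np.pi))
m=(w.max(2)<60).astype(np.uint8);k,l,st,ce=cv2.connectedComponentsWithStats(m)
for i in range(1,k):
    if 40<st[i,4]<1500:
        q=wplane(ce[i],.154,p,R);d=q[:2]-H;r=np.hypot(*d)
        if r<.2: print(ce[i],st[i],q,'r',r,'phi',(-1.758-np.arctan2(d[1],d[0]))%(2*np.pi))
go(p)
E
```

```text
r 0.0620398006442229 phi tcp 1.5030286573612468
[256.0253  30.9025] [206   0 102  65 277] [0.4133 0.1749 0.154 ] r 0.17317249930262715 phi 1.5160035945861523
[249.6344 128.043 ] [234 126  33   6  93] [0.4582 0.166  0.154 ] r 0.12759592094484976 phi 1.4934663619734794
[248.4146 140.4573] [233 133  35  12 164] [0.4638 0.1647 0.154 ] r 0.12188633840447188 phi 1.487738571556851
[392.5539 164.6399] [ 370  139   55   58 1244] [0.4835 0.2346 0.154 ] r 0.1308229587762949 phi 2.066603498617715
[266.6053 260.2303] [264 235   6  49 152] [0.5254 0.1656 0.154 ] r 0.06111550112061196 phi 1.607725080710356
[244.4621 260.7793] [242 241   6  40 145] [0.5242 0.1542 0.154 ] r 0.06080722670297399 phi 1.4198574461985025
[ 69.1565 255.8239] [ 55 242  36  30 460] [0.5134 0.0486 0.154 ] r 0.1257871534140416 phi 0.4184214958022965
[198.6821 334.6821] [153 325  84  16 453] [0.5732 0.1186 0.154 ] r 0.03539740989623565 phi 0.15272101952375294
[278.5738 330.7869] [276 325   8  11  61] [0.5751 0.1671 0.154 ] r 0.018028726679655698 phi 2.373099784850726
[460.5889 376.3861] [443 367  34  17 360] [0.6837 0.3249 0.154 ] r 0.1991246604256122 phi 3.4732253614708903
t 27.75 [0.5234 0.1594 0.0782] yaw -0.132 F [-5.374   0.2106  4.2172] open 0.0098 grip 20.07
 shift [0. 0. 0.]
```

The gate tab sits at about 1.49 rad, and the frame is pinched with 20 N. Handing in.

```bash
python3 -c "
from rig import *
print(sign_off())"
```

```text
the job is handed in; nothing more can be done
None
```

I handed the job in at about 28 s, but `sign_off()` gave no verdict: the plunger was pressed to its stop for over a second, both catches were squeezed home, and the gate is held at about 1.49 rad by a 20 N grip on its frame. I re-gripped the frame after easing the gate back to its detent.

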